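Jam jars onto the market stall's display stand, in reverse order

ROBOT

A 6-joint arm with a two-finger parallel gripper is mounted at the origin on the work surface. World frame = base frame: x ahead of the robot, y to its left, z up, the work surface at z = 0. Lengths are in m, angles in rad, forces in N, time in s.
With the tool pointing down it reaches from about 0.35 to 0.775 m from the base axis. Payload 7.3 kg.
Tool frame: the origin (TCP) lies at the very end of the fingers, on their centre line; the grasp point (between the pads) lies 19 mm behind it; z points along the fingers, y is the direction in which the jaws open and shut (so a half turn about z gives the same grasp; the last joint's range is limited). The gripper opens to 92 mm and grips with 3 to 60 N. Pads are 19 mm wide; open, the fingers measure 130 mm over their backs; the gripper's body (75 mm by 190 mm) begins 47 mm behind the grasp point.
Start: joints at [1.117, 0.342, 1.524, -0, 1.275, -0.146], TCP at [0.159, 0.5, 0.227] pointing down, gripper open.
Joint ranges: [-2.53, 2.53], [-0.77, 2.02], [0.04, 2.7], [-1, 4.14], [0.28, 2.66], [-3.11, 3.11]. Speed limits (rad/s): [2.57, 2.57, 3.14, 3.14, 3.14, 3.14].

INTERFACE

Orientations are given as [roll, pitch, yaw] about the fixed x, y, z axes, in that order (R = Rz(yaw) Ry(pitch) Rx(roll)).
In Python, from cell import robot gives the robot as it stands.
- The arm moves only by the tool apply_moves, never from a script. Its argument "plan" is a list of rows, each an object of numbers: "tx", "ty", "tz": the shift along the tool's x, y, z in m; "yaw": the turn about the tool's z in rad; "grip": the opening, from -1 (shut) to 1 (fully open), so that 0 is half open. In form: [{"tx": .., "ty": .., "tz": .., "yaw": .., "grip": ..}, ...]. A call has 1 to 8 rows; each row is the pose to reach, as a shift and turn from the pose commanded when the call began, along the tool's axes at that moment; what a row does not reach only later rows make up. A row lasts 1/8 s, in which the tool goes at most 62.5 mm and 10.7 degrees, less where a joint would pass 70% of its speed; a pose out of reach is approached as far as the arm can. A call with a gripper value outside its range is refused whole. The fingers move at their own pace and stop on an object; "force" is the grip in N (left out, the last holds). Time passes only in rows, so rows that repeat a pose let the fingers close. It gives the time, the measured TCP pose, the force and the opening at its end, in the units of the state.
- robot.observe(): the state, without advancing time (a new reading comes with each control period).
- robot.read_camera(name): name is "side" or "top"; returns (picture, depth): 384x512x3 uint8, red, green, blue; 384x512 float32, m along the optical axis (not along the pixel's ray), 0 where there is no reading.
- robot.get_calibration(name): a dict with "camera_matrix" (3x3 intrinsics, pixels), "k1" (the pictures are not rectified: a ray, as slopes to the right and down, at radius r is drawn at 1 + k1 r^2 times it, then the intrinsics apply), "R" (3x3) and "t" (3): a world point X has camera coordinates R X + t. Camera axes: x right, y down, z forward; pixel columns grow to the right and rows downward; lengths in m; the calibration is good to about 2 mm. A picture is of the moment at which its call begins. get_calibration takes no time and is no camera call.
- robot.hand_in(): hands the job in, once; it reports no verdict.
Trained networks look in the newest picture that a camera, given by its name, has taken for a name from the list of things; names that differ only in an ending like _2 or _b are one class to them, and where a whole thing is asked for, a point or a joint stands for the part that bears it (a point fixed in the world has none). Each returns a list of dicts, best first, with "confidence" (0 to 1); they miss things now and then, are a little off and sometimes report something else, mostly with a low value. They report only what shows in the picture. A call takes as long as a camera call.
- robot.outline_of(label, camera): "region" (384x512 bool, what is visible of it) and "pixel" ([row, column] in pixels, amid what is visible of it).
- robot.tip_of(label, camera): "pixel" ([row, column] in pixels: a listed point, or the origin of a listed thing).
The state is a dict: "time": time; "qpos": joint angles; "qvel": joint speeds; "joint_efforts": joint torques, N m; "tool_pos": TCP position; "tool_rot": TCP orientation; "contact_force": force on the tool from outside, world axes, zero at the start; "torque": the same for the moment, N m; "opening": finger opening in m.
Only numpy, scipy, OpenCV 4.12 (cv2) and the standard library are available. Lean on these libraries where they do the work, as an engineer would, in place of code of your own. Each camera call takes 0.05 s, during which the arm holds its last target.

TASK

Dress the bake stall: move the four jam jars from the brown wooden carrier into the white display stand so that the row is reversed: the jar next to the carrier's black end goes into the compartment farthest from the stand's black end, the next jar into the next compartment, and so on. Keep the jars upright and set each one down without dropping it, standing flat in its own compartment; the coloured card beside each place in the carrier stays and shows which jar stood there.

Things in the scene. Friction and masses are not known exactly. Their poses are not given: they have to be found in the camera images.
- carrier: Fixed brown wooden tray, 276 x 72 mm: a row of 4 square compartments, centres at x = -102, -34, 34, 102 mm, y = 0, each 64 x 64 mm inside, floor at z = 6 mm, walls 4 mm thick up to z = 16 mm. Black end block (22 mm long, 20 high) at its -x end, roughly towards the robot. Ledge with cards along its +y side (y 36 to 62 mm), up to z = 14 mm. Origin: centre of underside.
- stand: Fixed white raised stand, 276 x 72 mm, empty: a row of 4 square grey-floored compartments, centres at x = -102, -34, 34, 102 mm, y = 0, each 64 x 64 mm inside, floor at z = 30 mm, walls 4 mm thick up to z = 40 mm. Black end block (22 mm long, 44 high) at its -x end, roughly towards the robot. Origin: centre of underside, on the table.
- red_jar (a point): Centre, half-way up, of the closed red jar (strawberry jam) with red lid and a white label: upright round jar, 42 mm diameter (lid 40 mm), 75 mm high, about 0.14 kg, loose; its z axis points up through the lid. The point is 37.5 mm above its underside. It starts standing in some compartment of the carrier.
- yellow_jar (a point): Centre, half-way up, of the closed yellow jar (apricot jam) with yellow lid and a white label: upright round jar, 42 mm diameter (lid 40 mm), 75 mm high, about 0.14 kg, loose; its z axis points up through the lid. The point is 37.5 mm above its underside. It starts standing in some compartment of the carrier.
- green_jar (a point): Centre, half-way up, of the closed green jar (gooseberry jam) with green lid and a white label: upright round jar, 42 mm diameter (lid 40 mm), 75 mm high, about 0.14 kg, loose; its z axis points up through the lid. The point is 37.5 mm above its underside. It starts standing in some compartment of the carrier.
- blue_jar (a point): Centre, half-way up, of the closed blue jar (blueberry jam) with blue lid and a white label: upright round jar, 42 mm diameter (lid 40 mm), 75 mm high, about 0.14 kg, loose; its z axis points up through the lid. The point is 37.5 mm above its underside. It starts standing in some compartment of the carrier.
- card_red: Flat red card, 40 x 20 x 4 mm, fixed on the carrier's ledge beside the compartment in which the red jar starts (49 mm to the +y side of the jar's start, in the carrier's axes). Origin: centre of its underside. It stays there and records the starting order.
- card_yellow: Flat yellow card, 40 x 20 x 4 mm, fixed on the carrier's ledge beside the compartment in which the yellow jar starts (49 mm to the +y side of the jar's start, in the carrier's axes). Origin: centre of its underside. It stays there and records the starting order.
- card_green: Flat green card, 40 x 20 x 4 mm, fixed on the carrier's ledge beside the compartment in which the green jar starts (49 mm to the +y side of the jar's start, in the carrier's axes). Origin: centre of its underside. It stays there and records the starting order.
- card_blue: Flat blue card, 40 x 20 x 4 mm, fixed on the carrier's ledge beside the compartment in which the blue jar starts (49 mm to the +y side of the jar's start, in the carrier's axes). Origin: centre of its underside. It stays there and records the starting order.

How it is judged:
By the outcome, as a careful person would: the job done as asked, in the order asked, and still so for the second after the job is handed in, with the robot touching nothing.
It also fails if it takes over 128 s, if anything falls off the work surface, if the arm or the gripper's body presses on something with over 40 N, if the wrist force passes 120 N, or if a joint passes its speed limit or range.

## Working session

There is one attempt and no reset: what is moved stays moved. The work goes in short steps, Python scripts to look and compute and a tool call to move; the robot and the scene stay as the last step left them, time stands still between calls to the robot, and variables do not carry over. Pictures are saved under pics/ and viewed, and the job is handed in when it is done.

Besides the shell and the picture viewer there is one more tool, called after "Emit:" as name(argument=value, ...), one argument or row to a line, values as JSON. apply_moves: Moves the arm, as the interface text tells. Its arguments: {"type":"object","properties":{"plan":{"type":"array","items":{"type":"object","properties":{"tx":{"type":"number"},"ty":{"type":"number"},"tz":{"type":"number"},"yaw":{"type":"number"},"grip":{"type":"number"}}}},"force":{"type":"number"}},"required":["plan"]}

```bash
mkdir -p pics; ls; python3 - <<'E'
from cell import robot
import cv2, numpy as np
s=robot.observe(); print({k:np.round(v,3) for k,v in s.items()})
for n in ("side","top"):
    p,d=robot.read_camera(n); cv2.imwrite(f"pics/{n}0.png",p[:,:,::-1]); np.savez(f"pics/{n}0.npz",p=p,d=d)
    c=robot.get_calibration(n); print(n,c)
E
```

```text
pics
{'time': np.float64(0.0), 'qpos': array([ 1.117,  0.343,  1.525, -0.   ,  1.275, -0.146]), 'qvel': array([ 0.001,  0.001,  0.001, -0.001,  0.001, -0.001]), 'joint_efforts': array([ -0.   , -43.126, -24.422,   0.072,   0.056,  -0.   ]), 'tool_pos': array([0.159, 0.5  , 0.226]), 'tool_rot': array([-3.14 , -0.   ,  2.834]), 'contact_force': array([ 0.287,  0.159, -0.075]), 'torque': array([ 0.007, -0.021,  0.014]), 'opening': np.float64(0.092)}
side {'camera_matrix': array([[423.88952609,   0.        , 254.24260237],
       [  0.        , 423.88952609, 194.24904934],
       [  0.        ,   0.        ,   1.        ]]), 'k1': 0.05257796217544606, 'R': array([[-0.9901576 , -0.13961155,  0.00982571],
       [-0.10052332,  0.66057276, -0.74400181],
       [ 0.09738065, -0.73766675, -0.66810536]]), 't': array([0.53092009, 0.10633508, 0.81045308])}
top {'camera_matrix': array([[349.22237523,   0.        , 260.58311893],
       [  0.        , 349.22237523, 188.70787113],
       [  0.        ,   0.        ,   1.        ]]), 'k1': -0.0256088034984913, 'R': array([[-0.02575616, -0.99955007, -0.01537139],
       [-0.99416639,  0.0272224 , -0.10436535],
       [ 0.10473684,  0.01259367, -0.99442023]]), 't': array([0.0169624 , 0.53303648, 0.67227945])}
```

View pics/side0.png

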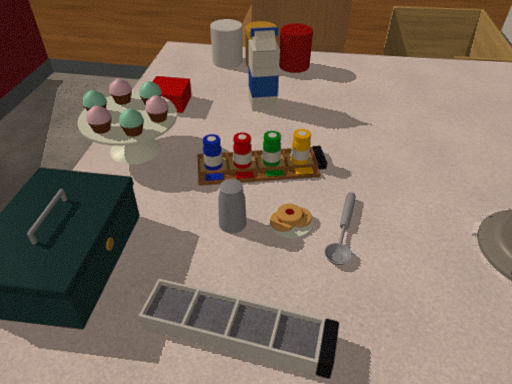

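View pics/top0.png

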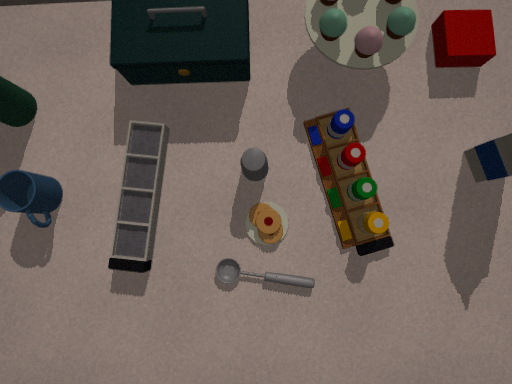

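The top view shows the carrier on the right, with its black end at about (245, 375), and the order from that end is yellow, green, red, blue. The stand is on the left with its black end at (265, 130). The dark box sits near the stand's far end and the cake stand sits near blue. Next I'll measure these.

```bash
cat > h.py <<'E'
import numpy as np, cv2
from cell import robot
def cloud(n,d):
    c=robot.get_calibration(n);K=c["camera_matrix"];R=c["R"];t=c["t"];k=c["k1"]
    v,u=np.mgrid[0:384,0:512].astype(float)
    x=(u-K[0,2])/K[0,0];y=(v-K[1,2])/K[1,1]
    X,Y=x.copy(),y.copy()
    for _ in range(10):
        r=X*X+Y*Y;X=x/(1+k*r);Y=y/(1+k*r)
    P=np.stack([X*d,Y*d,d],-1)
    W=(P-t)@R   # R^T(P-t)
    W[d==0]=np.nan
    return W
def ray(n,px,z):
    # pixel [row,col] -> world at height z
    c=robot.get_calibration(n);K=c["camera_matrix"];R=c["R"];t=c["t"];k=c["k1"]
    x=(px[1]-K[0,2])/K[0,0];y=(px[0]-K[1,2])/K[1,1];X,Y=x,y
    for _ in range(10):
        r=X*X+Y*Y;X=x/(1+k*r);Y=y/(1+k*r)
    D=R.T@np.array([X,Y,1]);C=-R.T@t
    return C+D*(z-C[2])/D[2]
E
python3 - <<'E'
from h import *
names=["carrier","stand","red_jar","yellow_jar","green_jar","blue_jar","card_red","card_yellow","card_green","card_blue"]
hz={"carrier":0,"stand":0}
out={}
for n in ("side","top"):
    W=cloud(n,np.load(f"pics/{n}0.npz")["d"])
    print(n)
    for l in names:
        o=robot.outline_of(l,n)
        if l in("carrier","stand"): o2=robot.tip_of(l,n); z=0
        elif "jar" in l: o2=robot.tip_of(l,n); z=.0435
        else: o2=robot.tip_of(l,n); z=.014
        for q in o2[:2]: print("  tip",l,round(q["confidence"],2),np.round(q["pixel"],1),np.round(ray(n,q["pixel"],z),4))
        for q in o[:2]:
            w=W[q["region"]]; w=w[~np.isnan(w[:,0])]
            print("  out",l,round(q["confidence"],2),q["region"].sum(),"med",np.round(np.median(w,0),3),"zmax",np.round(np.percentile(w[:,2],[5,95]),3))
        if o: out[n+l]=o[0]["region"]
np.savez("pics/reg.npz",**out)
E
```

```text
side
  tip carrier 0.86 [162.2 258.9] [ 0.5521 -0.1921  0.    ]
  out carrier 0.84 2274 med [ 0.54  -0.161  0.009] zmax [0.003 0.018]
  tip stand 0.63 [331.  229.1] [0.5412 0.2508 0.    ]
  out stand 0.63 607 med [ 0.458 -0.194  0.054] zmax [0.011 0.081]
  out stand 0.62 10892 med [0.518 0.259 0.031] zmax [0.01  0.043]
  out red_jar 0.97 606 med [ 0.586 -0.159  0.053] zmax [0.011 0.081]
  tip yellow_jar 0.92 [147.5 301.8] [ 0.455  -0.2057  0.0435]
  out yellow_jar 0.62 110 med [ 0.576 -0.126  0.013] zmax [0.011 0.015]
  out yellow_jar 0.59 579 med [ 0.457 -0.194  0.055] zmax [0.014 0.081]
  tip green_jar 0.65 [147.9 271.1] [ 0.5248 -0.1934  0.0435]
  tip green_jar 0.54 [151.7 241.7] [ 0.5892 -0.1686  0.0435]
  out green_jar 0.66 631 med [ 0.523 -0.177  0.052] zmax [0.007 0.081]
  tip blue_jar 0.91 [150.6 212.3] [ 0.6559 -0.1625  0.0435]
  out blue_jar 0.57 652 med [ 0.651 -0.142  0.053] zmax [0.008 0.081]
  tip card_red 0.56 [175.3 242.5] [ 0.5799 -0.121   0.014 ]
  out card_red 0.55 114 med [ 0.577 -0.126  0.013] zmax [0.011 0.015]
  tip card_yellow 0.72 [151.1 243.5] [ 0.5921 -0.21
[... 1542 characters left out ...]
78.3 348. ] [ 0.5513 -0.1765  0.014 ]
  tip card_red 0.55 [164.9 324.3] [ 0.5804 -0.1293  0.014 ]
  out card_red 0.69 573 med [ 0.587 -0.17   0.081] zmax [0.019 0.083]
  out card_red 0.51 185 med [ 0.58  -0.128  0.015] zmax [0.012 0.017]
  tip card_yellow 0.46 [226.9 346. ] [ 0.4526 -0.1674  0.014 ]
  out card_yellow 0.45 202 med [ 0.447 -0.163  0.015] zmax [0.013 0.017]
  tip card_green 0.57 [124.2 340.8] [ 0.6653 -0.1676  0.014 ]
  tip card_green 0.54 [198.6 335.4] [ 0.5104 -0.1487  0.014 ]
  out card_green 0.6 166 med [ 0.512 -0.146  0.015] zmax [0.013 0.017]
  tip card_blue 0.68 [136.2 314.7] [ 0.6413 -0.1122  0.014 ]
  out card_blue 0.75 161 med [ 0.644 -0.111  0.015] zmax [0.013 0.017]
```

```bash
cat > fit.py <<'E'
from h import *
Ws={n:cloud(n,np.load(f"pics/{n}0.npz")["d"]) for n in ("side","top")}
def pts(n,c,r,z0,z1):
    w=Ws[n].reshape(-1,3); m=(np.hypot(w[:,0]-c[0],w[:,1]-c[1])<r)&(w[:,2]>z0)&(w[:,2]<z1); return w[m]
for n in Ws:
    print(n)
    J=[]
    for l,c in dict(yellow=(.459,-.2),green=(.523,-.185),red=(.588,-.17),blue=(.651,-.154)).items():
        p=pts(n,c,.033,.077,.09)
        (cx,cy),r=cv2.minEnclosingCircle(p[:,:2].astype(np.float32)*1000)
        print(l,len(p),round(cx,1),round(cy,1),"r",round(r,1),"mean",np.round(p.mean(0)*1000,1)); J.append((cx,cy))
    J=np.array(J);d=J[-1]-J[0];print("dir",np.arctan2(d[1],d[0]),np.hypot(*d),np.hypot(*np.diff(J,axis=0).T),"centre",J.mean(0))
    # stand
    w=Ws[n].reshape(-1,3)
    m=(np.abs(w[:,0]-.54)<.2)&(np.abs(w[:,1]-.25)<.07)&(w[:,2]>.035)&(w[:,2]<.043)
    p=w[m]; rr=cv2.minAreaRect((p[:,:2]*1000).astype(np.float32)); print("stand walltop",m.sum(),rr)
    m=(np.abs(w[:,0]-.54)<.2)&(np.abs(w[:,1]-.25)<.07)&(w[:,2]>.025)&(w[:,2]<.034)
    p=w[m]; rr=cv2.minAreaRect((p[:,:2]*1000).astype(np.float32)); print("stand floor",m.sum(),rr)
# height map
H=np.zeros((60,90))
for n in Ws:
    w=Ws[n].reshape(-1,3);w=w[~np.isnan(w[:,0])]
    i=((w[:,0]-.2)/.01).astype(int);j=((.45-w[:,1])/.01).astype(int)
    ok=(i>=0)&(i<60)&(j>=0)&(j<90)
    np.maximum.at(H,(i[ok],j[ok]),w[ok,2])
im=np.clip(H/.3*255,0,255).astype(np.uint8)[::-1]
im=cv2.resize(cv2.applyColorMap(im,cv2.COLORMAP_JET),None,fx=8,fy=8,interpolation=cv2.INTER_NEAREST)
cv2.imwrite("pics/hm.png",im)
for x in np.arange(.34,.8,.02):
    print("%.2f"%x," ".join("%3d"%(1000*H[int(round((x-.2)/.01)):int(round((x-.2)/.01))+2, j:j+2].max()) for j in range(0,90,2)))
E
python3 fit.py
```

```text
side
yellow 150 457.1 -207.5 r 20.5 mean [ 457.8 -206.    80. ]
green 149 522.3 -190.9 r 21.1 mean [ 523.4 -188.9   79.9]
red 151 588.4 -172.4 r 20.6 mean [ 588.7 -171.3   79.9]
blue 156 656.0 -158.0 r 21.4 mean [ 654.  -154.6   79.8]
dir 0.2442417661698705 204.9133891646928 [67.29066134 68.59070642 69.09872856] centre [ 555.95348358 -182.21497726]
stand walltop 2248 ((526.2152099609375, 250.93011474609375), (74.88411712646484, 299.4462890625), 82.70430755615234)
stand floor 6410 ((525.7883911132812, 252.60850524902344), (71.69361877441406, 298.6382141113281), 82.5653076171875)
top
yellow 383 460.1 -211.2 r 20.3 mean [ 459.8 -210.4   82. ]
green 366 525.3 -193.4 r 20.1 mean [ 525.4 -193.    82. ]
red 350 591.4 -176.5 r 20.3 mean [ 591.  -175.8   81.9]
blue 343 657.1 -159.2 r 20.5 mean [ 656.6 -158.2   82. ]
dir 0.25773994994979454 203.79522510454854 [67.63879307 68.1975952  67.96222951] centre [ 558.47478485 -185.07102585]
stand walltop 1236 ((527.6658325195312, 249.7268524169922), (75.17538452148438, 299.62744140625), 83.09996032714844)
stand floor 3932 ((527.7754516601562, 247.5920
[... 3625 characters left out ...]
3   3   3   3   3   3   4   4   3   3   3   3   3   2   2   4   4   4   4   4   4   3   3   4   3   4   4   5   3   3   3   4   4   3   4   4   3
0.74   3   3   3   4   3   4   4   3   4   3   3   4   3   4   3   3   4   4   3   3   3   4   3   3   3   3   4   3   3  94  96  96  97  97  97   4   3   3   3   3   4   3   3   3   3
0.76   3   3   3   3   4   3   4   3 106 107 108 107 107 108 107 107 107 109 107 108 108 108   3   3   3   4   3   4  95  97  96 145 149 143  98  97  94   4   4   4   3   3   3   3   4
0.78   3   2   2   3   3   3   3   4 108 108 109 108 108 108 108 107 109 107 109 109 108 108   3   4   3   3   4  93 131 132  98 149 152 145 130 136 129  95   3   3   3  56  58  58  58
```

```bash
python3 - <<'E'
import cv2
a=cv2.imread("pics/top0.png")
cv2.imwrite("pics/topz.png",cv2.resize(a[90:290,90:420],None,fx=2.3,fy=2.3,interpolation=cv2.INTER_CUBIC))
E
```

```text
(no output)
```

View pics/topz.png

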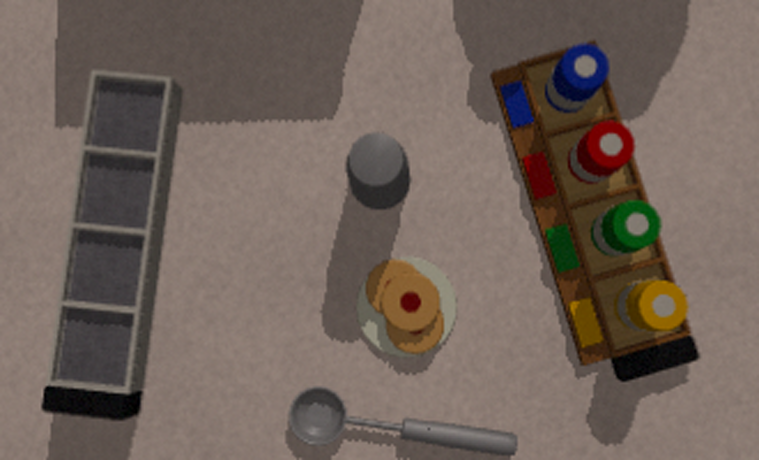

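Measurements agree with the given sizes: jars 68 mm apart, tops at about 81 mm, lid radius 20 mm, and the stand 298 mm long including its block. I'll average the two cameras and write a helper that works out each shift.

```bash
cat > g.py <<'E'
import sys
from h import *
from scipy.spatial.transform import Rotation as Ro
psiC=0.253+np.pi; psiS=-0.123+np.pi
S0=np.array([.5379,.2490])
jars=dict(yellow=(.4586,-.2094),green=(.5238,-.1922),red=(.5899,-.1745),blue=(.6566,-.1586))
slot=dict(yellow=102,green=34,red=-34,blue=-102)
def target(n):
    k,j=n.split(":") if ":" in n else (n,None)
    if k=="C": return np.array(jars[j]),psiC
    if k=="S":
        a=-0.123; return S0+slot[j]/1000*np.array([np.cos(a),np.sin(a)]),psiS
def go(xy,z,psi):
    s=robot.observe(); R=Ro.from_euler("xyz",s["tool_rot"])
    d=R.inv().apply(np.array([*xy,z])-s["tool_pos"])
    a=-(psi-s["tool_rot"][2]); a=(a+np.pi)%(2*np.pi)-np.pi
    print("t",round(s["time"],2),"pos",np.round(s["tool_pos"],4),"rot",np.round(s["tool_rot"],3),"op",round(s["opening"],4),"F",np.round(s["contact_force"],1),"q6",round(s["qpos"][5],2))
    print("tx %.4f ty %.4f tz %.4f yaw %.3f"%(*d,a), "rows>=",np.ceil(max(np.linalg.norm(d)/.0625,abs(a)/.187)))
if __name__=="__main__":
    n=sys.argv[1]; z=float(sys.argv[2])
    if n=="W": go((float(sys.argv[3]),float(sys.argv[4])),z,float(sys.argv[5]))
    else:
        xy,psi=target(n); print(n,np.round(xy,4)); go(xy,z,psi)
E
python3 g.py W .2 .45 .15 3.1; for j in yellow green red blue; do python3 g.py S:$j .16|head -1;done
```

```text
t 2.1 pos [0.159  0.5003 0.2267] rot [3.142 0.    2.834] op 0.0918 F [-0.4 -0.1 -0.5] q6 -0.15
tx -0.3834 ty -0.2457 tz 0.0267 yaw -0.266 rows>= 8.0
S:yellow [0.6391 0.2365]
S:green [0.5716 0.2448]
S:red [0.5042 0.2532]
S:blue [0.4367 0.2615]
```

Emit:
apply_moves(
  plan=[
    {"tx":-0.048,"ty":-0.031,"tz":0.003,"yaw":-0.03,"grip":1},
    {"tx":-0.096,"ty":-0.061,"tz":0.007,"yaw":-0.07,"grip":1},
    {"tx":-0.144,"ty":-0.092,"tz":0.01,"yaw":-0.1,"grip":1},
    {"tx":-0.192,"ty":-0.123,"tz":0.013,"yaw":-0.13,"grip":1},
    {"tx":-0.24,"ty":-0.154,"tz":0.017,"yaw":-0.17,"grip":1},
    {"tx":-0.287,"ty":-0.184,"tz":0.02,"yaw":-0.2,"grip":1},
    {"tx":-0.335,"ty":-0.215,"tz":0.023,"yaw":-0.23,"grip":1},
    {"tx":-0.383,"ty":-0.246,"tz":0.027,"yaw":-0.266,"grip":1},
  ],
  force=20,
)

```text
time: 3.1
tool_pos: [0.4507, 0.1483, 0.1999]
tool_rot: [3.141, 0.001, 3.101]
contact_force: [1.4, 0.0, 0.1]
opening: 0.092
```

```bash
python3 g.py C:yellow .16
```

```text
C:yellow [ 0.4586 -0.2094]
t 3.1 pos [0.4507 0.1483 0.1999] rot [3.141e+00 1.000e-03 3.101e+00] op 0.092 F [1.4 0.  0.1] q6 -1.37
tx -0.0225 ty -0.3571 tz 0.0398 yaw -0.294 rows>= 6.0
```

Emit:
apply_moves(
  plan=[
    {"tx":-0.003,"ty":-0.05,"tz":0.006,"yaw":-0.04,"grip":1},
    {"tx":-0.006,"ty":-0.1,"tz":0.011,"yaw":-0.08,"grip":1},
    {"tx":-0.01,"ty":-0.16,"tz":0.018,"yaw":-0.13,"grip":1},
    {"tx":-0.014,"ty":-0.22,"tz":0.025,"yaw":-0.18,"grip":1},
    {"tx":-0.018,"ty":-0.28,"tz":0.031,"yaw":-0.23,"grip":1},
    {"tx":-0.021,"ty":-0.33,"tz":0.037,"yaw":-0.27,"grip":1},
    {"tx":-0.0225,"ty":-0.357,"tz":0.04,"yaw":-0.294,"grip":1},
    {"tx":-0.0225,"ty":-0.357,"tz":0.04,"yaw":-0.294,"grip":1},
  ],
)

```text
time: 4.1
tool_pos: [0.4568, -0.2093, 0.1593]
tool_rot: [3.141, -0.0, -2.893]
contact_force: [0.6, -0.3, -0.1]
opening: 0.0914
```

```bash
python3 g.py C:yellow .032; python3 - <<'E'
from h import *
a,_=robot.read_camera("side");b,_=robot.read_camera("top")
cv2.imwrite("pics/s1.png",np.hstack([cv2.resize(a[90:260,140:380],(480,340)),cv2.resize(b[90:290,270:430],(272,340))])[:,:,::-1])
E
```

```text
C:yellow [ 0.4586 -0.2094]
t 4.1 pos [ 0.4568 -0.2093  0.1593] rot [ 3.141 -0.    -2.893] op 0.0914 F [ 0.6 -0.3 -0.1] q6 -2.4
tx -0.0017 ty -0.0005 tz 0.1273 yaw -0.004 rows>= 3.0
```

View pics/s1.png

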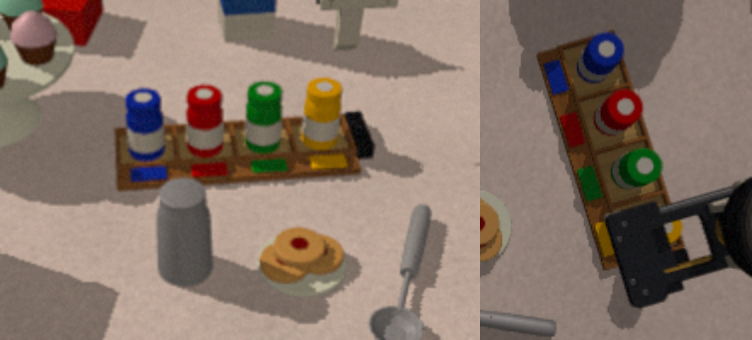

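The top view shows the gripper over the yellow jar, with the lid between the fingers. The side crop cuts off the gripper, so I'll view the whole picture.

```bash
python3 - <<'E'
from h import *
a,_=robot.read_camera("side")
cv2.imwrite("pics/s1b.png",a[:260,:,::-1])
# expected px of TCP
c=robot.get_calibration("side");P=c["R"]@robot.observe()["tool_pos"]+c["t"];print(P[0]/P[2]*424+254,P[1]/P[2]*424+194)
E
```

```text
305.22622898900556 102.19067275343464
```

View pics/s1b.png

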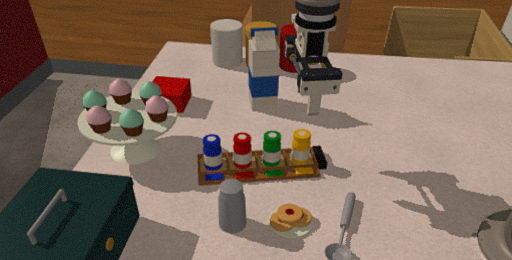

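```bash
python3 - <<'E'
from h import *
for n in("side","top"):
    a,d=robot.read_camera(n);W=cloud(n,d);np.savez(f"pics/{n}1.npz",p=a,d=d)
    m=(np.hypot(W[...,0]-.457,W[...,1]+.209)<.1)&(W[...,2]>.145)&(W[...,2]<.21)
    for z0,z1 in((.15,.17),(.17,.19),(.19,.21)):
        k=m&(W[...,2]>z0)&(W[...,2]<z1)
        if k.sum(): 
            p=W[k]; q=p[:,:2]-[.457,-.209]; a_=.25; u=q@[np.cos(a_),np.sin(a_)]; v=q@[-np.sin(a_),np.cos(a_)]
            print(n,z0,k.sum(),"along",np.round(np.percentile(u,[2,50,98]),4),"across",np.round(np.percentile(v,[2,50,98]),4))
    print(n,"min z",np.nanmin(W[m][:,2]) if m.any() else None)
E
```

```text
side 0.15 33 along [-0.0107  0.0062  0.0102] across [-0.0523  0.0567  0.0642]
side 0.17 109 along [-0.0109  0.0011  0.0102] across [0.0526 0.0657 0.0684]
side 0.19 113 along [-0.0117  0.0003  0.0101] across [0.0525 0.067  0.0703]
side min z 0.1589338822567198
top min z None
```

```bash
python3 - <<'E'
from h import *
a=np.load("pics/side1.npz")["p"]
cv2.imwrite("pics/s1c.png",cv2.resize(a[20:190,180:360],None,fx=4,fy=3.5)[:,:,::-1])
E
```

```text
(no output)
```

View pics/s1c.png

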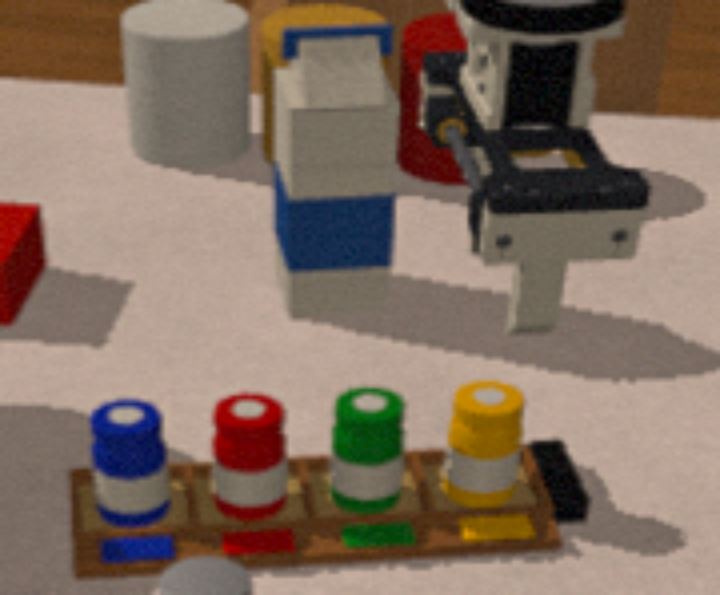

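Depth puts the fingers where expected (±10 mm along the row, 65 mm out to the side). Descending to the yellow jar.

Emit:
apply_moves(
  plan=[
    {"tx":-0.002,"ty":0,"tz":0.03,"yaw":0,"grip":1},
    {"tx":-0.002,"ty":0,"tz":0.07,"yaw":0,"grip":1},
    {"tx":-0.002,"ty":0,"tz":0.105,"yaw":0,"grip":1},
    {"tx":-0.002,"ty":0,"tz":0.125,"yaw":0,"grip":1},
    {"tx":-0.002,"ty":0,"tz":0.132,"yaw":0,"grip":1},
    {"tx":-0.002,"ty":0,"tz":0.132,"yaw":0,"grip":1},
  ],
  force=20,
)

```text
time: 5.1
tool_pos: [0.4593, -0.2068, 0.028]
tool_rot: [-3.142, 0.0, -2.889]
contact_force: [-0.1, 0.8, -0.6]
opening: 0.0919
```

Emit:
apply_moves(
  plan=[
    {"grip":-0.2},
    {"grip":-1},
    {"grip":-1},
    {"grip":-1},
    {"grip":-1},
    {"grip":-1},
  ],
  force=20,
)

```text
schema error: expected keys tx, ty, tz, yaw, grip
```

Emit:
apply_moves(
  plan=[
    {"tx":0,"ty":0,"tz":0,"yaw":0,"grip":-0.1},
    {"tx":0,"ty":0,"tz":0,"yaw":0,"grip":-0.3},
    {"tx":0,"ty":0,"tz":0,"yaw":0,"grip":-1},
    {"tx":0,"ty":0,"tz":0,"yaw":0,"grip":-1},
    {"tx":0,"ty":0,"tz":0,"yaw":0,"grip":-1},
    {"tx":0,"ty":0,"tz":0,"yaw":0,"grip":-1},
  ],
  force=20,
)

```text
time: 5.85
tool_pos: [0.4594, -0.2076, 0.0279]
tool_rot: [-3.141, 0.001, -2.889]
contact_force: [0.0, -0.8, 1.6]
opening: 0.0421
```

Gripped, and the opening of 42.1 mm matches the jar. Lifting.

Emit:
apply_moves(
  plan=[
    {"tx":0,"ty":0,"tz":-0.01,"yaw":0,"grip":-1},
    {"tx":0,"ty":0,"tz":-0.035,"yaw":0,"grip":-1},
    {"tx":0,"ty":0,"tz":-0.07,"yaw":0,"grip":-1},
    {"tx":0,"ty":0,"tz":-0.105,"yaw":0,"grip":-1},
    {"tx":0,"ty":0,"tz":-0.13,"yaw":0,"grip":-1},
    {"tx":0,"ty":0,"tz":-0.142,"yaw":0,"grip":-1},
    {"tx":0,"ty":0,"tz":-0.142,"yaw":0,"grip":-1},
  ],
)

```text
time: 6.72
tool_pos: [0.4591, -0.2072, 0.1701]
tool_rot: [-3.141, 0.001, -2.889]
contact_force: [-1.2, -0.1, -2.2]
opening: 0.0418
```

```bash
python3 g.py S:yellow .17
```

```text
S:yellow [0.6391 0.2365]
t 6.72 pos [ 0.4591 -0.2072  0.1701] rot [-3.141e+00  1.000e-03 -2.889e+00] op 0.0418 F [-1.2 -0.1 -2.2] q6 -2.4
tx -0.2851 ty 0.3847 tz 0.0001 yaw 0.375 rows>= 8.0
```

Emit:
apply_moves(
  plan=[
    {"tx":-0.009,"ty":0.012,"tz":0,"yaw":0.011,"grip":-1},
    {"tx":-0.026,"ty":0.035,"tz":0,"yaw":0.034,"grip":-1},
    {"tx":-0.048,"ty":0.065,"tz":0,"yaw":0.064,"grip":-1},
    {"tx":-0.074,"ty":0.1,"tz":0,"yaw":0.098,"grip":-1},
    {"tx":-0.103,"ty":0.139,"tz":0,"yaw":0.135,"grip":-1},
    {"tx":-0.131,"ty":0.177,"tz":0,"yaw":0.173,"grip":-1},
    {"tx":-0.16,"ty":0.215,"tz":0,"yaw":0.21,"grip":-1},
    {"tx":-0.188,"ty":0.254,"tz":0,"yaw":0.248,"grip":-1},
  ],
)

```text
time: 7.72
tool_pos: [0.5774, 0.0871, 0.1679]
tool_rot: [-3.142, -0.003, -3.139]
contact_force: [0.1, -1.0, -1.4]
opening: 0.042
```

```bash
python3 g.py S:yellow .17
```

```text
S:yellow [0.6391 0.2365]
t 7.72 pos [0.5774 0.0871 0.1679] rot [-3.142e+00 -3.000e-03 -3.139e+00] op 0.042 F [ 0.1 -1.  -1.4] q6 -1.56
tx -0.0622 ty 0.1492 tz -0.0023 yaw 0.126 rows>= 3.0
```

Emit:
apply_moves(
  plan=[
    {"tx":-0.017,"ty":0.04,"tz":0,"yaw":0.034,"grip":-1},
    {"tx":-0.033,"ty":0.078,"tz":0,"yaw":0.066,"grip":-1},
    {"tx":-0.046,"ty":0.111,"tz":0,"yaw":0.094,"grip":-1},
    {"tx":-0.056,"ty":0.134,"tz":0,"yaw":0.113,"grip":-1},
    {"tx":-0.061,"ty":0.146,"tz":0,"yaw":0.124,"grip":-1},
    {"tx":-0.062,"ty":0.149,"tz":0,"yaw":0.126,"grip":-1},
    {"tx":-0.062,"ty":0.149,"tz":0,"yaw":0.126,"grip":-1},
  ],
)

```text
time: 8.6
tool_pos: [0.6388, 0.2342, 0.1693]
tool_rot: [-3.141, -0.001, 3.02]
contact_force: [0.5, -0.3, 0.3]
opening: 0.0415
```

```bash
python3 g.py S:yellow .054;python3 - <<'E'
from h import *
a,_=robot.read_camera("side")
cv2.imwrite("pics/s2.png",cv2.resize(a[90:384,60:400],None,fx=2,fy=2)[:,:,::-1])
E
```

```text
S:yellow [0.6391 0.2365]
t 8.6 pos [0.6388 0.2342 0.1693] rot [-3.141e+00 -1.000e-03  3.020e+00] op 0.0415 F [ 0.5 -0.3  0.3] q6 -1.21
tx -0.0001 ty 0.0024 tz 0.1153 yaw 0.001 rows>= 2.0
```

View pics/s2.png

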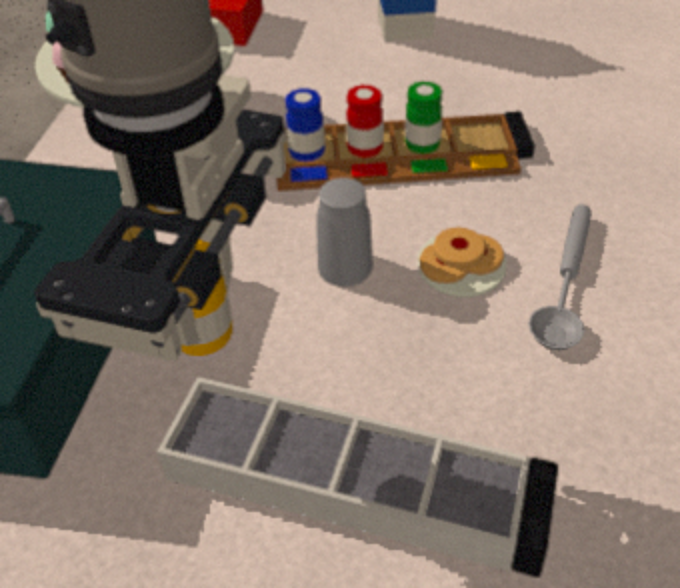

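The jar hangs upright in the gripper above the far slot. The carrier's yellow place, at crop (480, 135), is empty. Lowering.

Emit:
apply_moves(
  plan=[
    {"tx":0,"ty":0.002,"tz":0.02,"yaw":0,"grip":-1},
    {"tx":0,"ty":0.002,"tz":0.05,"yaw":0,"grip":-1},
    {"tx":0,"ty":0.002,"tz":0.08,"yaw":0,"grip":-1},
    {"tx":0,"ty":0.002,"tz":0.1,"yaw":0,"grip":-1},
    {"tx":0,"ty":0.002,"tz":0.11,"yaw":0,"grip":-1},
    {"tx":0,"ty":0.002,"tz":0.113,"yaw":0,"grip":-1},
    {"tx":0,"ty":0.002,"tz":0.113,"yaw":0,"grip":-1},
  ],
)

```text
time: 9.52
tool_pos: [0.6398, 0.2368, 0.0576]
tool_rot: [3.141, 0.001, 3.02]
contact_force: [-0.9, -0.2, -1.5]
opening: 0.0417
```

```bash
python3 g.py S:yellow .052;python3 - <<'E'
from h import *
a,_=robot.read_camera("side")
cv2.imwrite("pics/s3.png",cv2.resize(a[180:384,60:360],None,fx=2.5,fy=2.5)[:,:,::-1])
E
```

```text
S:yellow [0.6391 0.2365]
t 9.53 pos [0.6398 0.2368 0.0576] rot [3.141e+00 1.000e-03 3.020e+00] op 0.0417 F [-0.9 -0.2 -1.5] q6 -1.21
tx 0.0006 ty -0.0004 tz 0.0056 yaw 0.001 rows>= 1.0
```

View pics/s3.png

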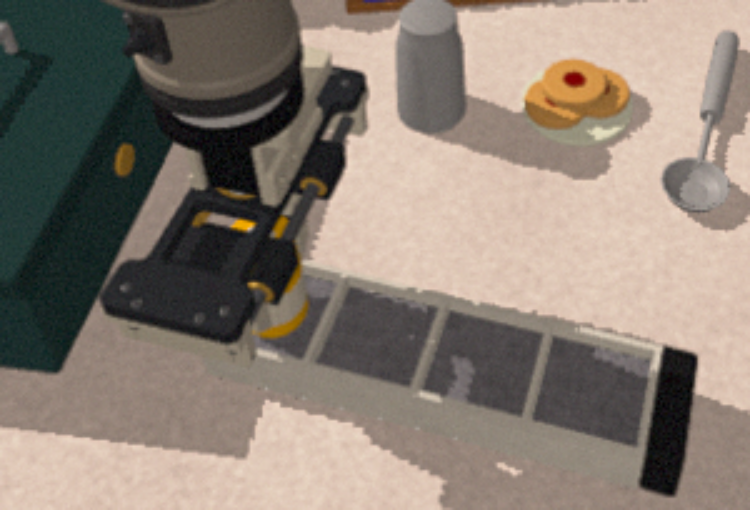

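The jar's underside is inside the far compartment at crop (285, 320). I'll step it down and watch the force.

Emit:
apply_moves(
  plan=[
    {"tx":0,"ty":0,"tz":0.0015,"yaw":0,"grip":-1},
    {"tx":0,"ty":0,"tz":0.003,"yaw":0,"grip":-1},
    {"tx":0,"ty":0,"tz":0.004,"yaw":0,"grip":-1},
    {"tx":0,"ty":0,"tz":0.004,"yaw":0,"grip":-1},
  ],
)

```text
time: 10.07
tool_pos: [0.6392, 0.2369, 0.0526]
tool_rot: [-3.142, -0.0, 3.02]
contact_force: [-0.1, 0.5, -1.9]
opening: 0.0413
```

Emit:
apply_moves(
  plan=[
    {"tx":0,"ty":0,"tz":0.001,"yaw":0,"grip":-1},
    {"tx":0,"ty":0,"tz":0.001,"yaw":0,"grip":-1},
  ],
)

```text
time: 10.32
tool_pos: [0.6394, 0.2369, 0.0519]
tool_rot: [3.141, 0.0, 3.02]
contact_force: [-0.1, 0.1, 0.8]
opening: 0.042
```

Emit:
apply_moves(
  plan=[
    {"tx":0,"ty":0,"tz":0.0005,"yaw":0,"grip":-1},
    {"tx":0,"ty":0,"tz":0.0005,"yaw":0,"grip":-1},
  ],
)

```text
time: 10.58
tool_pos: [0.6395, 0.2369, 0.0519]
tool_rot: [3.141, 0.001, 3.02]
contact_force: [-0.1, -0.7, 4.9]
opening: 0.0415
```

Contact is clear (+4.9 N upward). Opening slowly, then retreating.

Emit:
apply_moves(
  plan=[
    {"tx":0,"ty":0,"tz":0,"yaw":0,"grip":0.0},
    {"tx":0,"ty":0,"tz":0,"yaw":0,"grip":0.3},
    {"tx":0,"ty":0,"tz":0,"yaw":0,"grip":1},
    {"tx":0,"ty":0,"tz":0,"yaw":0,"grip":1},
    {"tx":0,"ty":0,"tz":-0.01,"yaw":0,"grip":1},
    {"tx":0,"ty":0,"tz":-0.05,"yaw":0,"grip":1},
    {"tx":0,"ty":0,"tz":-0.1,"yaw":0,"grip":1},
    {"tx":0,"ty":0,"tz":-0.12,"yaw":0,"grip":1},
  ],
)

```text
time: 11.58
tool_pos: [0.6407, 0.2373, 0.1761]
tool_rot: [3.139, 0.006, 3.02]
contact_force: [0.1, 0.5, 0.0]
opening: 0.0916
```

```bash
python3 g.py C:green .16
```

```text
C:green [ 0.5238 -0.1922]
t 11.57 pos [0.6407 0.2373 0.1761] rot [3.139 0.006 3.02 ] op 0.0916 F [0.1 0.5 0. ] q6 -1.21
tx 0.0640 ty -0.4405 tz 0.0146 yaw -0.375 rows>= 8.0
```

Emit:
apply_moves(
  plan=[
    {"tx":0.006,"ty":-0.04,"tz":0.002,"yaw":-0.035,"grip":1},
    {"tx":0.014,"ty":-0.1,"tz":0.004,"yaw":-0.085,"grip":1},
    {"tx":0.023,"ty":-0.16,"tz":0.006,"yaw":-0.136,"grip":1},
    {"tx":0.032,"ty":-0.22,"tz":0.008,"yaw":-0.187,"grip":1},
    {"tx":0.041,"ty":-0.28,"tz":0.01,"yaw":-0.238,"grip":1},
    {"tx":0.05,"ty":-0.34,"tz":0.012,"yaw":-0.29,"grip":1},
    {"tx":0.058,"ty":-0.4,"tz":0.014,"yaw":-0.34,"grip":1},
    {"tx":0.064,"ty":-0.44,"tz":0.014,"yaw":-0.375,"grip":1},
  ],
)

```text
time: 12.58
tool_pos: [0.5216, -0.1947, 0.1581]
tool_rot: [-3.141, 0.001, -2.889]
contact_force: [-0.0, -0.2, 1.3]
opening: 0.0917
```

```bash
python3 g.py C:green .16; python3 - <<'E'
from h import *
a,d=robot.read_camera("side");b,e=robot.read_camera("top")
cv2.imwrite("pics/s4.png",np.hstack([a[:,60:460],b[:,80:480]])[:,:,::-1])
np.savez("pics/side4.npz",p=a,d=d);np.savez("pics/top4.npz",p=b,d=e)
for n,D in(("side",d),("top",e)):
    w=cloud(n,D).reshape(-1,3); m=(np.hypot(w[:,0]-.639,w[:,1]-.2365)<.035)&(w[:,2]>.099)&(w[:,2]<.115)
    p=w[m]
    if len(p): print(n,len(p),cv2.minEnclosingCircle((p[:,:2]*1000).astype(np.float32)),p[:,2].mean())
E
```

```text
C:green [ 0.5238 -0.1922]
t 12.57 pos [ 0.5216 -0.1947  0.1581] rot [-3.141e+00  1.000e-03 -2.889e+00] op 0.0917 F [-0.  -0.2  1.3] q6 -2.32
tx -0.0028 ty 0.0019 tz -0.0019 yaw -0.000 rows>= 1.0
side 508 ((638.4313354492188, 238.4723663330078), 20.531187057495117) 0.10476805494923211
top 366 ((639.1826171875, 235.14163208007812), 20.115659713745117) 0.10542713622258014
```

View pics/s4.png

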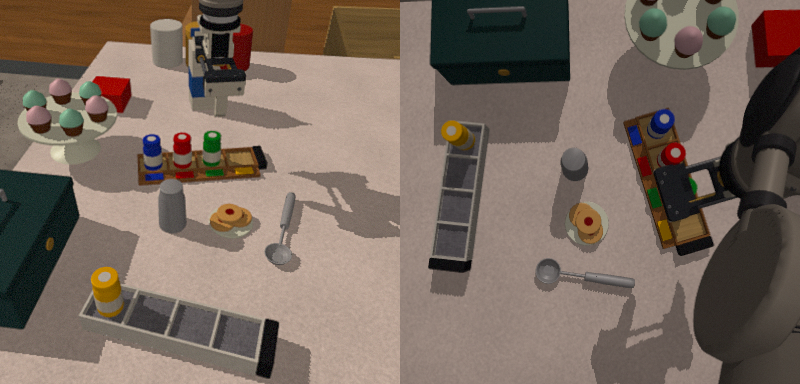

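Yellow stands upright at (639, 237), within 1 mm of the compartment centre, with its top at 105 mm as expected. In the side view it is in the leftmost slot, around (107, 293). Next is green.

Emit:
apply_moves(
  plan=[
    {"tx":-0.002,"ty":0.001,"tz":0.03,"yaw":0,"grip":1},
    {"tx":-0.002,"ty":0.001,"tz":0.07,"yaw":0,"grip":1},
    {"tx":-0.002,"ty":0.001,"tz":0.105,"yaw":0,"grip":1},
    {"tx":-0.002,"ty":0.001,"tz":0.124,"yaw":0,"grip":1},
    {"tx":-0.002,"ty":0.001,"tz":0.131,"yaw":0,"grip":1},
    {"tx":-0.002,"ty":0.001,"tz":0.131,"yaw":0,"grip":1},
    {"tx":-0.002,"ty":0.001,"tz":0.131,"yaw":0,"grip":0},
    {"tx":-0.002,"ty":0.001,"tz":0.131,"yaw":0,"grip":-0.1},
  ],
)

```text
time: 13.68
tool_pos: [0.5245, -0.1908, 0.0271]
tool_rot: [-3.141, 0.001, -2.888]
contact_force: [0.7, 0.4, 0.3]
opening: 0.0762
```

Emit:
apply_moves(
  plan=[
    {"tx":0,"ty":0,"tz":0,"yaw":0,"grip":-1},
    {"tx":0,"ty":0,"tz":0,"yaw":0,"grip":-1},
    {"tx":0,"ty":0,"tz":0,"yaw":0,"grip":-1},
    {"tx":0,"ty":0,"tz":0,"yaw":0,"grip":-1},
  ],
)

```text
time: 14.18
tool_pos: [0.5243, -0.191, 0.0264]
tool_rot: [-3.141, 0.001, -2.888]
contact_force: [-0.4, -1.9, 1.0]
opening: 0.0421
```

Emit:
apply_moves(
  plan=[
    {"tx":0,"ty":0,"tz":-0.01,"yaw":0,"grip":-1},
    {"tx":0,"ty":0,"tz":-0.035,"yaw":0,"grip":-1},
    {"tx":0,"ty":0,"tz":-0.07,"yaw":0,"grip":-1},
    {"tx":0,"ty":0,"tz":-0.105,"yaw":0,"grip":-1},
    {"tx":0,"ty":0,"tz":-0.13,"yaw":0,"grip":-1},
    {"tx":0,"ty":0,"tz":-0.143,"yaw":0,"grip":-1},
    {"tx":0,"ty":0,"tz":-0.143,"yaw":0,"grip":-1},
  ],
)

```text
time: 15.05
tool_pos: [0.5241, -0.1906, 0.1697]
tool_rot: [-3.141, 0.001, -2.888]
contact_force: [0.7, -0.6, -3.2]
opening: 0.0417
```

```bash
python3 g.py S:green .17
```

```text
S:green [0.5716 0.2448]
t 15.05 pos [ 0.5241 -0.1906  0.1697] rot [-3.141e+00  1.000e-03 -2.888e+00] op 0.0417 F [ 0.7 -0.6 -3.2] q6 -2.31
tx -0.1551 ty 0.4096 tz -0.0004 yaw 0.376 rows>= 8.0
```

Emit:
apply_moves(
  plan=[
    {"tx":-0.005,"ty":0.012,"tz":0,"yaw":0.011,"grip":-1},
    {"tx":-0.014,"ty":0.037,"tz":0,"yaw":0.034,"grip":-1},
    {"tx":-0.026,"ty":0.07,"tz":0,"yaw":0.064,"grip":-1},
    {"tx":-0.041,"ty":0.107,"tz":0,"yaw":0.098,"grip":-1},
    {"tx":-0.056,"ty":0.147,"tz":0,"yaw":0.135,"grip":-1},
    {"tx":-0.071,"ty":0.188,"tz":0,"yaw":0.173,"grip":-1},
    {"tx":-0.087,"ty":0.229,"tz":0,"yaw":0.21,"grip":-1},
    {"tx":-0.102,"ty":0.27,"tz":0,"yaw":0.248,"grip":-1},
  ],
)

```text
time: 16.05
tool_pos: [0.5542, 0.0986, 0.1678]
tool_rot: [3.141, -0.003, -3.138]
contact_force: [-0.4, -0.1, -2.7]
opening: 0.0415
```

```bash
python3 g.py S:green .17
```

```text
S:green [0.5716 0.2448]
t 16.05 pos [0.5542 0.0986 0.1678] rot [ 3.141e+00 -3.000e-03 -3.138e+00] op 0.0415 F [-0.4 -0.1 -2.7] q6 -1.54
tx -0.0180 ty 0.1462 tz -0.0022 yaw 0.127 rows>= 3.0
```

Emit:
apply_moves(
  plan=[
    {"tx":-0.005,"ty":0.039,"tz":0,"yaw":0.034,"grip":-1},
    {"tx":-0.01,"ty":0.077,"tz":0,"yaw":0.066,"grip":-1},
    {"tx":-0.014,"ty":0.109,"tz":0,"yaw":0.094,"grip":-1},
    {"tx":-0.016,"ty":0.132,"tz":0,"yaw":0.113,"grip":-1},
    {"tx":-0.018,"ty":0.144,"tz":0,"yaw":0.124,"grip":-1},
    {"tx":-0.018,"ty":0.148,"tz":0,"yaw":0.127,"grip":-1},
    {"tx":-0.018,"ty":0.148,"tz":0,"yaw":0.127,"grip":-1},
  ],
)

```text
time: 16.92
tool_pos: [0.5721, 0.244, 0.1689]
tool_rot: [-3.141, -0.001, 3.02]
contact_force: [-0.4, -0.6, -2.8]
opening: 0.0415
```

```bash
python3 g.py S:green .055
```

```text
S:green [0.5716 0.2448]
t 16.93 pos [0.5721 0.244  0.1689] rot [-3.141e+00 -1.000e-03  3.020e+00] op 0.0415 F [-0.4 -0.6 -2.8] q6 -1.17
tx 0.0005 ty 0.0008 tz 0.1139 yaw 0.001 rows>= 2.0
```

Emit:
apply_moves(
  plan=[
    {"tx":0,"ty":0.001,"tz":0.02,"yaw":0,"grip":-1},
    {"tx":0,"ty":0.001,"tz":0.05,"yaw":0,"grip":-1},
    {"tx":0,"ty":0.001,"tz":0.08,"yaw":0,"grip":-1},
    {"tx":0,"ty":0.001,"tz":0.1,"yaw":0,"grip":-1},
    {"tx":0,"ty":0.001,"tz":0.11,"yaw":0,"grip":-1},
    {"tx":0,"ty":0.001,"tz":0.113,"yaw":0,"grip":-1},
    {"tx":0,"ty":0.001,"tz":0.115,"yaw":0,"grip":-1},
    {"tx":0,"ty":0.001,"tz":0.115,"yaw":0,"grip":-1},
  ],
)

```text
time: 17.92
tool_pos: [0.5728, 0.2455, 0.0549]
tool_rot: [3.141, 0.001, 3.02]
contact_force: [-0.2, 0.2, -1.7]
opening: 0.0418
```

Emit:
apply_moves(
  plan=[
    {"tx":0,"ty":0,"tz":0.001,"yaw":0,"grip":-1},
    {"tx":0,"ty":0,"tz":0.002,"yaw":0,"grip":-1},
    {"tx":0,"ty":0,"tz":0.002,"yaw":0,"grip":-1},
  ],
)

```text
time: 18.3
tool_pos: [0.5724, 0.2454, 0.0522]
tool_rot: [3.142, -0.0, 3.02]
contact_force: [-0.2, -0.2, -2.0]
opening: 0.0418
```

Emit:
apply_moves(
  plan=[
    {"tx":0,"ty":0,"tz":0.001,"yaw":0,"grip":-1},
    {"tx":0,"ty":0,"tz":0.001,"yaw":0,"grip":-1},
  ],
)

```text
time: 18.55
tool_pos: [0.5724, 0.2454, 0.0512]
tool_rot: [3.142, -0.0, 3.02]
contact_force: [0.0, 0.0, -2.5]
opening: 0.0418
```

Emit:
apply_moves(
  plan=[
    {"tx":0,"ty":0,"tz":0.0005,"yaw":0,"grip":-1},
    {"tx":0,"ty":0,"tz":0.0005,"yaw":0,"grip":-1},
  ],
)

```text
time: 18.8
tool_pos: [0.5724, 0.2454, 0.0507]
tool_rot: [3.142, -0.0, 3.02]
contact_force: [-0.5, 1.2, -2.4]
opening: 0.0414
```

Emit:
apply_moves(
  plan=[
    {"tx":0,"ty":0,"tz":0.0005,"yaw":0,"grip":-1},
    {"tx":0,"ty":0,"tz":0.0005,"yaw":0,"grip":-1},
  ],
)

```text
time: 19.05
tool_pos: [0.5725, 0.2454, 0.0504]
tool_rot: [3.141, 0.0, 3.02]
contact_force: [0.1, -0.2, -0.8]
opening: 0.0416
```

Emit:
apply_moves(
  plan=[
    {"tx":0,"ty":0,"tz":0.0005,"yaw":0,"grip":-1},
    {"tx":0,"ty":0,"tz":0.0005,"yaw":0,"grip":-1},
  ],
)

```text
time: 19.3
tool_pos: [0.5726, 0.2454, 0.0504]
tool_rot: [3.141, 0.001, 3.02]
contact_force: [-2.0, -0.3, 6.0]
opening: 0.0418
```

Green is in contact with the floor (+6 N). Releasing and retreating.

Emit:
apply_moves(
  plan=[
    {"tx":0,"ty":0,"tz":0,"yaw":0,"grip":0.0},
    {"tx":0,"ty":0,"tz":0,"yaw":0,"grip":0.3},
    {"tx":0,"ty":0,"tz":0,"yaw":0,"grip":1},
    {"tx":0,"ty":0,"tz":0,"yaw":0,"grip":1},
    {"tx":0,"ty":0,"tz":-0.01,"yaw":0,"grip":1},
    {"tx":0,"ty":0,"tz":-0.05,"yaw":0,"grip":1},
    {"tx":0,"ty":0,"tz":-0.1,"yaw":0,"grip":1},
    {"tx":0,"ty":0,"tz":-0.12,"yaw":0,"grip":1},
  ],
)

```text
time: 20.3
tool_pos: [0.5738, 0.2458, 0.1741]
tool_rot: [3.139, 0.006, 3.02]
contact_force: [0.1, -0.9, 0.3]
opening: 0.0917
```

```bash
python3 g.py C:red .16
```

```text
C:red [ 0.5899 -0.1745]
t 20.3 pos [0.5738 0.2458 0.1741] rot [3.139 0.006 3.02 ] op 0.0917 F [ 0.1 -0.9  0.3] q6 -1.17
tx -0.0669 ty -0.4153 tz 0.0134 yaw -0.375 rows>= 7.0
```

Emit:
apply_moves(
  plan=[
    {"tx":-0.006,"ty":-0.04,"tz":0.001,"yaw":-0.036,"grip":1},
    {"tx":-0.016,"ty":-0.1,"tz":0.003,"yaw":-0.09,"grip":1},
    {"tx":-0.025,"ty":-0.155,"tz":0.005,"yaw":-0.14,"grip":1},
    {"tx":-0.035,"ty":-0.215,"tz":0.007,"yaw":-0.194,"grip":1},
    {"tx":-0.044,"ty":-0.275,"tz":0.008,"yaw":-0.248,"grip":1},
    {"tx":-0.054,"ty":-0.335,"tz":0.01,"yaw":-0.302,"grip":1},
    {"tx":-0.062,"ty":-0.385,"tz":0.012,"yaw":-0.348,"grip":1},
    {"tx":-0.067,"ty":-0.415,"tz":0.012,"yaw":-0.375,"grip":1},
  ],
)

```text
time: 21.3
tool_pos: [0.5883, -0.1774, 0.1583]
tool_rot: [-3.141, 0.001, -2.89]
contact_force: [0.6, 0.5, -0.5]
opening: 0.0917
```

```bash
cat > chk.py <<'E'
from h import *
import sys
from g import target
k=sys.argv[1]
a,d=robot.read_camera("side");b,e=robot.read_camera("top")
cv2.imwrite(f"pics/{k}.png",np.hstack([a[:,60:460],b[:,80:480]])[:,:,::-1])
for j in sys.argv[2:]:
    for n,D in(("side",d),("top",e)):
        w=cloud(n,D).reshape(-1,3);c,_=target("S:"+j); m=(np.hypot(w[:,0]-c[0],w[:,1]-c[1])<.033)&(w[:,2]>.099)&(w[:,2]<.115)
        p=w[m]
        if len(p): 
            q=cv2.minEnclosingCircle((p[:,:2]*1000).astype(np.float32)); print(j,n,len(p),"off mm",np.round(np.array(q[0])-c*1000,1),"r",round(q[1],1),"z",round(p[:,2].mean(),4))
E
python3 g.py C:red .027; python3 chk.py s5 yellow green
```

```text
C:red [ 0.5899 -0.1745]
t 21.3 pos [ 0.5883 -0.1774  0.1583] rot [-3.141e+00  1.000e-03 -2.890e+00] op 0.0917 F [ 0.6  0.5 -0.5] q6 -2.24
tx -0.0022 ty 0.0026 tz 0.1313 yaw -0.001 rows>= 3.0
yellow side 503 off mm [-1.4  1.6] r 20.1 z 0.1048
yellow top 367 off mm [ 0.2 -1.5] r 19.8 z 0.1054
green side 544 off mm [-1.6  1.7] r 20.7 z 0.1048
green top 381 off mm [ 1.9 -0.8] r 20.1 z 0.1055
```

View pics/s5.png

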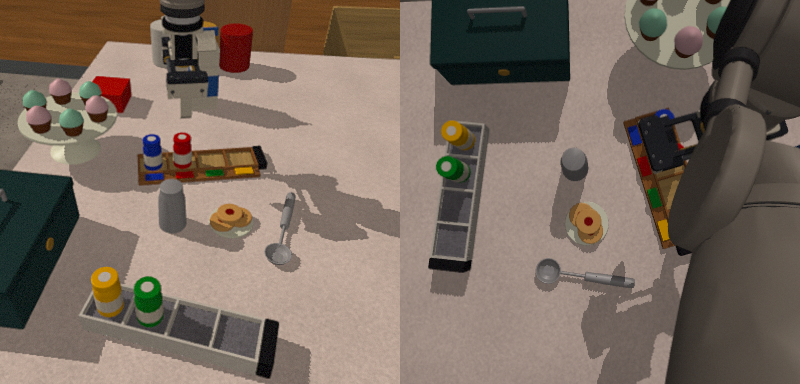

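Yellow (107, 293) and green (148, 303) stand upright and centred, each in its own slot. Next is red.

Emit:
apply_moves(
  plan=[
    {"tx":-0.002,"ty":0.002,"tz":0.03,"yaw":0,"grip":1},
    {"tx":-0.002,"ty":0.002,"tz":0.07,"yaw":0,"grip":1},
    {"tx":-0.002,"ty":0.002,"tz":0.105,"yaw":0,"grip":1},
    {"tx":-0.002,"ty":0.002,"tz":0.124,"yaw":0,"grip":1},
    {"tx":-0.002,"ty":0.002,"tz":0.131,"yaw":0,"grip":1},
    {"tx":-0.002,"ty":0.002,"tz":0.131,"yaw":0,"grip":1},
    {"tx":-0.002,"ty":0.002,"tz":0.131,"yaw":0,"grip":0},
    {"tx":-0.002,"ty":0.002,"tz":0.131,"yaw":0,"grip":-0.1},
  ],
)

```text
time: 22.4
tool_pos: [0.5905, -0.1723, 0.0277]
tool_rot: [-3.141, 0.001, -2.888]
contact_force: [-1.2, 0.7, -0.1]
opening: 0.0763
```

Emit:
apply_moves(
  plan=[
    {"tx":0,"ty":0,"tz":0,"yaw":0,"grip":-1},
    {"tx":0,"ty":0,"tz":0,"yaw":0,"grip":-1},
    {"tx":0,"ty":0,"tz":0,"yaw":0,"grip":-1},
    {"tx":0,"ty":0,"tz":0,"yaw":0,"grip":-1},
  ],
)

```text
time: 22.9
tool_pos: [0.5902, -0.1726, 0.0269]
tool_rot: [-3.141, 0.001, -2.888]
contact_force: [-0.4, -0.4, 0.5]
opening: 0.0416
```

Emit:
apply_moves(
  plan=[
    {"tx":0,"ty":0,"tz":-0.01,"yaw":0,"grip":-1},
    {"tx":0,"ty":0,"tz":-0.035,"yaw":0,"grip":-1},
    {"tx":0,"ty":0,"tz":-0.07,"yaw":0,"grip":-1},
    {"tx":0,"ty":0,"tz":-0.105,"yaw":0,"grip":-1},
    {"tx":0,"ty":0,"tz":-0.13,"yaw":0,"grip":-1},
    {"tx":0,"ty":0,"tz":-0.143,"yaw":0,"grip":-1},
    {"tx":0,"ty":0,"tz":-0.143,"yaw":0,"grip":-1},
  ],
)

```text
time: 23.78
tool_pos: [0.5902, -0.1722, 0.1703]
tool_rot: [-3.141, 0.001, -2.888]
contact_force: [-0.1, -0.4, -1.7]
opening: 0.0416
```

```bash
python3 g.py S:red .17
```

```text
S:red [0.5042 0.2532]
t 23.77 pos [ 0.5902 -0.1722  0.1703] rot [-3.141e+00  1.000e-03 -2.888e+00] op 0.0416 F [-0.1 -0.4 -1.7] q6 -2.23
tx -0.0233 ty 0.4334 tz 0.0001 yaw 0.376 rows>= 7.0
```

Emit:
apply_moves(
  plan=[
    {"tx":-0.001,"ty":0.013,"tz":0,"yaw":0.011,"grip":-1},
    {"tx":-0.002,"ty":0.039,"tz":0,"yaw":0.034,"grip":-1},
    {"tx":-0.004,"ty":0.074,"tz":0,"yaw":0.064,"grip":-1},
    {"tx":-0.006,"ty":0.113,"tz":0,"yaw":0.098,"grip":-1},
    {"tx":-0.008,"ty":0.156,"tz":0,"yaw":0.135,"grip":-1},
    {"tx":-0.011,"ty":0.199,"tz":0,"yaw":0.173,"grip":-1},
    {"tx":-0.013,"ty":0.243,"tz":0,"yaw":0.21,"grip":-1},
    {"tx":-0.015,"ty":0.286,"tz":0,"yaw":0.248,"grip":-1},
  ],
)

```text
time: 24.78
tool_pos: [0.5312, 0.1105, 0.1685]
tool_rot: [3.141, -0.003, -3.138]
contact_force: [1.0, -0.3, -0.9]
opening: 0.0414
```

```bash
python3 g.py S:red .17
```

```text
S:red [0.5042 0.2532]
t 24.77 pos [0.5312 0.1105 0.1685] rot [ 3.141e+00 -3.000e-03 -3.138e+00] op 0.0414 F [ 1.  -0.3 -0.9] q6 -1.51
tx 0.0265 ty 0.1428 tz -0.0014 yaw 0.127 rows>= 3.0
```

Emit:
apply_moves(
  plan=[
    {"tx":0.007,"ty":0.039,"tz":0,"yaw":0.034,"grip":-1},
    {"tx":0.014,"ty":0.076,"tz":0,"yaw":0.066,"grip":-1},
    {"tx":0.02,"ty":0.107,"tz":0,"yaw":0.094,"grip":-1},
    {"tx":0.024,"ty":0.13,"tz":0,"yaw":0.113,"grip":-1},
    {"tx":0.026,"ty":0.141,"tz":0,"yaw":0.124,"grip":-1},
    {"tx":0.0265,"ty":0.144,"tz":0,"yaw":0.127,"grip":-1},
    {"tx":0.0265,"ty":0.144,"tz":0,"yaw":0.127,"grip":-1},
  ],
)

```text
time: 25.65
tool_pos: [0.5055, 0.2518, 0.1694]
tool_rot: [-3.141, -0.0, 3.02]
contact_force: [-0.5, -0.0, -1.8]
opening: 0.0417
```

```bash
python3 g.py S:red .0545
```

```text
S:red [0.5042 0.2532]
t 25.65 pos [0.5055 0.2518 0.1694] rot [-3.141 -0.     3.02 ] op 0.0417 F [-0.5 -0.  -1.8] q6 -1.12
tx 0.0015 ty 0.0012 tz 0.1149 yaw 0.001 rows>= 2.0
```

Emit:
apply_moves(
  plan=[
    {"tx":0.001,"ty":0.001,"tz":0.02,"yaw":0,"grip":-1},
    {"tx":0.001,"ty":0.001,"tz":0.05,"yaw":0,"grip":-1},
    {"tx":0.001,"ty":0.001,"tz":0.08,"yaw":0,"grip":-1},
    {"tx":0.001,"ty":0.001,"tz":0.1,"yaw":0,"grip":-1},
    {"tx":0.001,"ty":0.001,"tz":0.11,"yaw":0,"grip":-1},
    {"tx":0.001,"ty":0.001,"tz":0.114,"yaw":0,"grip":-1},
    {"tx":0.001,"ty":0.001,"tz":0.116,"yaw":0,"grip":-1},
    {"tx":0.001,"ty":0.001,"tz":0.116,"yaw":0,"grip":-1},
  ],
)

```text
time: 26.65
tool_pos: [0.5051, 0.2535, 0.0543]
tool_rot: [3.141, 0.001, 3.02]
contact_force: [0.1, 0.2, -1.1]
opening: 0.0414
```

Emit:
apply_moves(
  plan=[
    {"tx":0,"ty":0,"tz":0.001,"yaw":0,"grip":-1},
    {"tx":0,"ty":0,"tz":0.002,"yaw":0,"grip":-1},
    {"tx":0,"ty":0,"tz":0.002,"yaw":0,"grip":-1},
  ],
)

```text
time: 27.02
tool_pos: [0.5047, 0.2534, 0.0518]
tool_rot: [3.142, 0.0, 3.02]
contact_force: [-0.1, 0.7, -2.0]
opening: 0.0416
```

Emit:
apply_moves(
  plan=[
    {"tx":0,"ty":0,"tz":0.0007,"yaw":0,"grip":-1},
    {"tx":0,"ty":0,"tz":0.0007,"yaw":0,"grip":-1},
  ],
)

```text
time: 27.28
tool_pos: [0.5047, 0.2534, 0.051]
tool_rot: [3.142, -0.0, 3.02]
contact_force: [0.2, -0.4, -1.6]
opening: 0.0416
```

Emit:
apply_moves(
  plan=[
    {"tx":0,"ty":0,"tz":0.0005,"yaw":0,"grip":-1},
    {"tx":0,"ty":0,"tz":0.0005,"yaw":0,"grip":-1},
  ],
)

```text
time: 27.52
tool_pos: [0.5048, 0.2534, 0.0509]
tool_rot: [3.141, 0.0, 3.02]
contact_force: [-1.4, -1.1, 2.6]
opening: 0.0417
```

Red is in contact (+2.6 N, up from −1.6 N while hanging). Releasing.

Emit:
apply_moves(
  plan=[
    {"tx":0,"ty":0,"tz":0,"yaw":0,"grip":0.0},
    {"tx":0,"ty":0,"tz":0,"yaw":0,"grip":0.3},
    {"tx":0,"ty":0,"tz":0,"yaw":0,"grip":1},
    {"tx":0,"ty":0,"tz":0,"yaw":0,"grip":1},
    {"tx":0,"ty":0,"tz":-0.01,"yaw":0,"grip":1},
    {"tx":0,"ty":0,"tz":-0.05,"yaw":0,"grip":1},
    {"tx":0,"ty":0,"tz":-0.1,"yaw":0,"grip":1},
    {"tx":0,"ty":0,"tz":-0.12,"yaw":0,"grip":1},
  ],
)

```text
time: 28.52
tool_pos: [0.506, 0.2539, 0.1745]
tool_rot: [3.139, 0.005, 3.02]
contact_force: [-0.1, -0.0, 0.3]
opening: 0.0915
```

```bash
python3 g.py C:blue .16
```

```text
C:blue [ 0.6566 -0.1586]
t 28.52 pos [0.506  0.2539 0.1745] rot [3.139 0.005 3.02 ] op 0.0915 F [-0.1 -0.   0.3] q6 -1.12
tx -0.1995 ty -0.3912 tz 0.0146 yaw -0.375 rows>= 8.0
```

Emit:
apply_moves(
  plan=[
    {"tx":-0.018,"ty":-0.035,"tz":0.001,"yaw":-0.034,"grip":1},
    {"tx":-0.045,"ty":-0.088,"tz":0.003,"yaw":-0.084,"grip":1},
    {"tx":-0.073,"ty":-0.143,"tz":0.005,"yaw":-0.137,"grip":1},
    {"tx":-0.101,"ty":-0.198,"tz":0.007,"yaw":-0.19,"grip":1},
    {"tx":-0.129,"ty":-0.253,"tz":0.009,"yaw":-0.243,"grip":1},
    {"tx":-0.157,"ty":-0.308,"tz":0.011,"yaw":-0.295,"grip":1},
    {"tx":-0.183,"ty":-0.359,"tz":0.012,"yaw":-0.344,"grip":1},
    {"tx":-0.199,"ty":-0.39,"tz":0.012,"yaw":-0.375,"grip":1},
  ],
)

```text
time: 29.52
tool_pos: [0.6552, -0.161, 0.1589]
tool_rot: [-3.141, 0.0, -2.889]
contact_force: [0.0, 0.6, -0.9]
opening: 0.0916
```

```bash
python3 g.py C:blue .027; python3 chk.py s6 yellow green red
```

```text
C:blue [ 0.6566 -0.1586]
t 29.52 pos [ 0.6552 -0.161   0.1589] rot [-3.141  0.    -2.889] op 0.0916 F [ 0.   0.6 -0.9] q6 -2.18
tx -0.0018 ty 0.0021 tz 0.1319 yaw -0.001 rows>= 3.0
yellow side 509 off mm [-1.  2.] r 20.1 z 0.1048
yellow top 367 off mm [ 0.2 -1.3] r 20.0 z 0.1054
green side 541 off mm [-0.7  1.5] r 20.7 z 0.1048
green top 377 off mm [ 2.  -0.8] r 20.1 z 0.1056
red side 566 off mm [-1.1  1.3] r 20.2 z 0.1049
red top 402 off mm [ 1.3 -1.3] r 20.2 z 0.1055
```

View pics/s6.png

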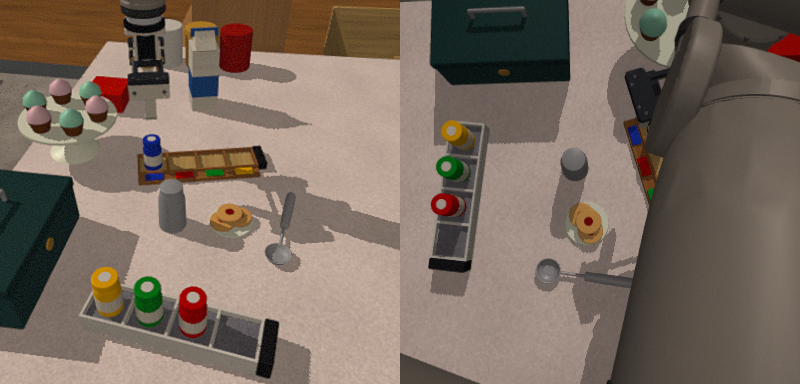

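Yellow, green and red stand in order in the stand. The gripper at (148, 95) is above blue at (152, 152), clear of the cake stand.

Emit:
apply_moves(
  plan=[
    {"tx":-0.001,"ty":0.001,"tz":0.03,"yaw":0,"grip":1},
    {"tx":-0.001,"ty":0.001,"tz":0.07,"yaw":0,"grip":1},
    {"tx":-0.001,"ty":0.001,"tz":0.105,"yaw":0,"grip":1},
    {"tx":-0.001,"ty":0.001,"tz":0.124,"yaw":0,"grip":1},
    {"tx":-0.001,"ty":0.001,"tz":0.131,"yaw":0,"grip":1},
    {"tx":-0.001,"ty":0.001,"tz":0.131,"yaw":0,"grip":1},
    {"tx":-0.001,"ty":0.001,"tz":0.131,"yaw":0,"grip":0},
    {"tx":-0.001,"ty":0.001,"tz":0.131,"yaw":0,"grip":-0.1},
  ],
)

```text
time: 30.62
tool_pos: [0.6562, -0.1569, 0.0286]
tool_rot: [-3.141, 0.002, -2.888]
contact_force: [0.5, -0.1, 0.5]
opening: 0.0763
```

Emit:
apply_moves(
  plan=[
    {"tx":0,"ty":0,"tz":0,"yaw":0,"grip":-1},
    {"tx":0,"ty":0,"tz":0,"yaw":0,"grip":-1},
    {"tx":0,"ty":0,"tz":0,"yaw":0,"grip":-1},
    {"tx":0,"ty":0,"tz":0,"yaw":0,"grip":-1},
  ],
)

```text
time: 31.12
tool_pos: [0.6558, -0.157, 0.0276]
tool_rot: [-3.141, 0.0, -2.888]
contact_force: [0.1, -1.2, 0.4]
opening: 0.0418
```

Emit:
apply_moves(
  plan=[
    {"tx":0,"ty":0,"tz":-0.01,"yaw":0,"grip":-1},
    {"tx":0,"ty":0,"tz":-0.035,"yaw":0,"grip":-1},
    {"tx":0,"ty":0,"tz":-0.07,"yaw":0,"grip":-1},
    {"tx":0,"ty":0,"tz":-0.105,"yaw":0,"grip":-1},
    {"tx":0,"ty":0,"tz":-0.13,"yaw":0,"grip":-1},
    {"tx":0,"ty":0,"tz":-0.143,"yaw":0,"grip":-1},
    {"tx":0,"ty":0,"tz":-0.143,"yaw":0,"grip":-1},
  ],
)

```text
time: 32.0
tool_pos: [0.6558, -0.1567, 0.1712]
tool_rot: [-3.141, 0.001, -2.888]
contact_force: [0.5, -0.1, -1.8]
opening: 0.0416
```

```bash
python3 g.py S:blue .17
```

```text
S:blue [0.4367 0.2615]
t 32.0 pos [ 0.6558 -0.1567  0.1712] rot [-3.141e+00  1.000e-03 -2.888e+00] op 0.0416 F [ 0.5 -0.1 -1.8] q6 -2.17
tx 0.1074 ty 0.4598 tz 0.0008 yaw 0.376 rows>= 8.0
```

Emit:
apply_moves(
  plan=[
    {"tx":0.003,"ty":0.014,"tz":0,"yaw":0.011,"grip":-1},
    {"tx":0.009,"ty":0.037,"tz":0,"yaw":0.03,"grip":-1},
    {"tx":0.016,"ty":0.069,"tz":0,"yaw":0.056,"grip":-1},
    {"tx":0.025,"ty":0.106,"tz":0,"yaw":0.087,"grip":-1},
    {"tx":0.034,"ty":0.147,"tz":0,"yaw":0.12,"grip":-1},
    {"tx":0.044,"ty":0.189,"tz":0,"yaw":0.154,"grip":-1},
    {"tx":0.054,"ty":0.23,"tz":0,"yaw":0.188,"grip":-1},
    {"tx":0.064,"ty":0.276,"tz":0,"yaw":0.226,"grip":-1},
  ],
)

```text
time: 33.0
tool_pos: [0.5224, 0.0961, 0.1693]
tool_rot: [3.141, -0.002, -3.116]
contact_force: [0.4, 1.3, -2.1]
opening: 0.0416
```

```bash
python3 g.py S:blue .17
```

```text
S:blue [0.4367 0.2615]
t 33.0 pos [0.5224 0.0961 0.1693] rot [ 3.141e+00 -2.000e-03 -3.116e+00] op 0.0416 F [ 0.4  1.3 -2.1] q6 -1.56
tx 0.0815 ty 0.1675 tz -0.0004 yaw 0.148 rows>= 3.0
```

Emit:
apply_moves(
  plan=[
    {"tx":0.019,"ty":0.039,"tz":0,"yaw":0.034,"grip":-1},
    {"tx":0.037,"ty":0.077,"tz":0,"yaw":0.068,"grip":-1},
    {"tx":0.054,"ty":0.112,"tz":0,"yaw":0.099,"grip":-1},
    {"tx":0.068,"ty":0.14,"tz":0,"yaw":0.124,"grip":-1},
    {"tx":0.077,"ty":0.159,"tz":0,"yaw":0.14,"grip":-1},
    {"tx":0.081,"ty":0.167,"tz":0,"yaw":0.147,"grip":-1},
    {"tx":0.082,"ty":0.168,"tz":0,"yaw":0.148,"grip":-1},
    {"tx":0.082,"ty":0.168,"tz":0,"yaw":0.148,"grip":-1},
  ],
)

```text
time: 34.0
tool_pos: [0.438, 0.2597, 0.1703]
tool_rot: [-3.141, -0.0, 3.02]
contact_force: [0.6, 0.1, -0.9]
opening: 0.0416
```

```bash
python3 g.py S:blue .055
```

```text
S:blue [0.4367 0.2615]
t 34.0 pos [0.438  0.2597 0.1703] rot [-3.141 -0.     3.02 ] op 0.0416 F [ 0.6  0.1 -0.9] q6 -1.06
tx 0.0015 ty 0.0017 tz 0.1153 yaw 0.002 rows>= 2.0
```

Emit:
apply_moves(
  plan=[
    {"tx":0.001,"ty":0.001,"tz":0.02,"yaw":0,"grip":-1},
    {"tx":0.001,"ty":0.001,"tz":0.05,"yaw":0,"grip":-1},
    {"tx":0.001,"ty":0.001,"tz":0.08,"yaw":0,"grip":-1},
    {"tx":0.001,"ty":0.001,"tz":0.1,"yaw":0,"grip":-1},
    {"tx":0.001,"ty":0.001,"tz":0.11,"yaw":0,"grip":-1},
    {"tx":0.001,"ty":0.001,"tz":0.114,"yaw":0,"grip":-1},
    {"tx":0.001,"ty":0.001,"tz":0.116,"yaw":0,"grip":-1},
    {"tx":0.001,"ty":0.001,"tz":0.116,"yaw":0,"grip":-1},
  ],
)

```text
time: 35.0
tool_pos: [0.4374, 0.2614, 0.055]
tool_rot: [3.141, 0.001, 3.021]
contact_force: [0.7, -0.2, -0.9]
opening: 0.0416
```

Emit:
apply_moves(
  plan=[
    {"tx":0,"ty":0,"tz":0.001,"yaw":0,"grip":-1},
    {"tx":0,"ty":0,"tz":0.002,"yaw":0,"grip":-1},
    {"tx":0,"ty":0,"tz":0.002,"yaw":0,"grip":-1},
  ],
)

```text
time: 35.38
tool_pos: [0.4371, 0.2613, 0.0525]
tool_rot: [3.142, 0.0, 3.021]
contact_force: [0.0, 1.2, -2.1]
opening: 0.0416
```

Emit:
apply_moves(
  plan=[
    {"tx":0,"ty":0,"tz":0.0007,"yaw":0,"grip":-1},
    {"tx":0,"ty":0,"tz":0.0007,"yaw":0,"grip":-1},
  ],
)

```text
time: 35.62
tool_pos: [0.437, 0.2613, 0.0518]
tool_rot: [3.142, -0.0, 3.021]
contact_force: [-0.1, -0.0, -1.6]
opening: 0.0416
```

Emit:
apply_moves(
  plan=[
    {"tx":0,"ty":0,"tz":0.0005,"yaw":0,"grip":-1},
    {"tx":0,"ty":0,"tz":0.0005,"yaw":0,"grip":-1},
  ],
)

```text
time: 35.88
tool_pos: [0.4372, 0.2613, 0.0516]
tool_rot: [3.141, 0.0, 3.021]
contact_force: [-0.5, -0.6, 2.6]
opening: 0.0414
```

Blue is in contact. Releasing and retreating.

Emit:
apply_moves(
  plan=[
    {"tx":0,"ty":0,"tz":0,"yaw":0,"grip":0.0},
    {"tx":0,"ty":0,"tz":0,"yaw":0,"grip":0.3},
    {"tx":0,"ty":0,"tz":0,"yaw":0,"grip":1},
    {"tx":0,"ty":0,"tz":0,"yaw":0,"grip":1},
    {"tx":0,"ty":0,"tz":-0.01,"yaw":0,"grip":1},
    {"tx":0,"ty":0,"tz":-0.05,"yaw":0,"grip":1},
    {"tx":0,"ty":0,"tz":-0.1,"yaw":0,"grip":1},
    {"tx":0,"ty":0,"tz":-0.12,"yaw":0,"grip":1},
  ],
)

```text
time: 36.88
tool_pos: [0.4383, 0.2618, 0.175]
tool_rot: [3.139, 0.005, 3.021]
contact_force: [-0.4, -0.1, -1.3]
opening: 0.092
```

Emit:
apply_moves(
  plan=[
    {"tx":0,"ty":-0.03,"tz":-0.02,"yaw":0,"grip":1},
    {"tx":0,"ty":-0.08,"tz":-0.03,"yaw":0,"grip":1},
    {"tx":0,"ty":-0.13,"tz":-0.03,"yaw":0,"grip":1},
    {"tx":0,"ty":-0.18,"tz":-0.03,"yaw":0,"grip":1},
    {"tx":0,"ty":-0.22,"tz":-0.03,"yaw":0,"grip":1},
    {"tx":0,"ty":-0.24,"tz":-0.03,"yaw":0,"grip":1},
    {"tx":0,"ty":-0.24,"tz":-0.03,"yaw":0,"grip":1},
  ],
)

```text
time: 37.75
tool_pos: [0.4082, 0.0221, 0.202]
tool_rot: [3.141, 0.001, 3.018]
contact_force: [-0.0, 0.8, 1.0]
opening: 0.0921
```

```bash
python3 chk.py s7 yellow green red blue
```

```text
yellow side 509 off mm [-0.7  1.9] r 20.5 z 0.1047
yellow top 368 off mm [ 0.6 -1.2] r 20.1 z 0.1054
green side 539 off mm [-0.2  1.9] r 20.4 z 0.1048
green top 383 off mm [ 2.3 -0.9] r 20.4 z 0.1054
red side 566 off mm [-1.2  1.5] r 20.1 z 0.1049
red top 400 off mm [ 1.3 -1.6] r 19.9 z 0.1055
blue side 597 off mm [-0.5  0.7] r 20.1 z 0.1051
blue top 79 off mm [7.7 4.6] r 17.0 z 0.1056
```

View pics/s7.png

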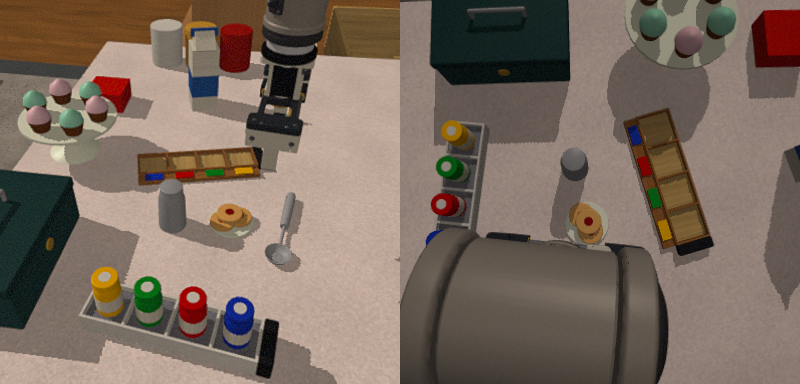

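The side view shows yellow (107, 293), green (148, 303), red (193, 313) and blue (238, 324), with blue next to the black end. All four are upright and the carrier is empty. Blue's top-camera reading is off only because the arm hides part of it. Handing in.

```bash
python3 -c "
from cell import robot
print(robot.hand_in())"
```

```text
the job is handed in; nothing more can be done
None
```

I moved all four jars into the stand in reversed order and handed the job in at about 38 s of the 128 s allowed. From the carrier's black end the jars stood yellow, green, red, blue. They now stand yellow in the compartment farthest from the stand's black end, then green, red, and blue next to the black end.

- **Setting down:** I lowered each jar in small steps until the force showed it touching the floor (2.6 to 6 N upward), then opened the gripper.
- **Position:** In the last pictures every lid sits within about 2.5 mm of its compartment centre. Their tops are at about 105 mm, as they should be for jars standing flat on the 30 mm floor.
- **Scene:** The carrier is empty with its cards in place, nothing else appears to have moved, and the gripper is clear of everything.

**Disagreements:**
- The two cameras differ by up to about 3 mm, so I worked from their average.
- The last top view of blue read 9 mm off because the arm hid most of it. Blue's position rests on the side camera, which put it within 1 mm.
- Some network detections were mixed up, such as a jar reported for a different colour. I settled the colours by eye from the pictures.

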